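# Key a disc milling cutter onto its arbor

## Robot

A 6-joint arm with a two-finger parallel gripper is mounted at the origin on the work surface. World frame = base frame: x ahead of the robot, y to its left, z up, the work surface at z = 0. Lengths are in m, angles in degrees, forces in N, time in s.
With the tool pointing down it reaches from about 0.4 to 0.825 m from the base axis. Payload 7 kg.
Tool frame: the origin (TCP) lies on the centre line of the jaws, within the pads' length; the fingertips stand r.tip_reach ahead of it and the grasp point (between the pads) is the TCP (r.tip_reach is the distance from the TCP to the fingertips, in m); z points along the fingers, y is the line along which they close (so a half turn about z gives the same grasp; the last joint's range is limited). The gripper opens to 88 mm and grips with 3 to 60 N. Pads are 19 mm wide; open, the fingers measure 130 mm over their backs; the gripper's body (78 mm by 193 mm) begins 47 mm behind the grasp point.
Start: joints at [-50.586, 20.546, 0.682, 0, -70.136, -16.507], TCP at [0.263, -0.622, 0.246] pointing down, gripper open.
Joint ranges: [-176.03, 176.03], [-82.01, 121.73], [-58.28, 71.71], [-173.87, 95.51], [-174.79, -0.11], [-173.66, 173.66]. Speed limits (degrees/s): [136.94, 136.94, 172.46, 180, 180, 180].

## Interface

Orientations are given as [roll, pitch, yaw] about the fixed x, y, z axes, in that order (R = Rz(yaw) Ry(pitch) Rx(roll)).
In Python, from plant import sensors, cams, r gives the robot as it stands.
- The arm moves only by the tool drive_tool, never from a script. Its argument "rows" is a list of rows, each an object of numbers: "fingers": the gripper's target within -1 to 1 (fully open at 1, half-way at 0, shut at -1); "x", "y", "z": the shift along the tool's x, y, z in m; "spin": the turn about the tool's z in rad. A call has 1 to 10 rows; each row is the pose to reach, as a shift and turn from the pose commanded when the call began, along the tool's axes at that moment; what a row does not reach only later rows make up. A row lasts 1/8 s, in which the tool goes at most 62.5 mm and 10.7 degrees, less where a joint would pass 70% of its speed; a pose out of reach is approached as far as the arm can. A call with a gripper value outside its range is refused whole. The fingers move at their own pace and stop on an object; "newtons" is the grip in N (left out, the last holds). Time passes only in rows, so rows that repeat a pose let the fingers close. It gives the time, the measured TCP pose, the force, the opening and the grip force at its end, in the units of the state.
- sensors.get_state(): the state, without advancing time (a new reading comes with each control period).
- cams.capture(name): name is "scene" or "top"; returns a dict with "pixels" (480x640x3 uint8, red, green, blue), "intrinsics" (3x3 intrinsics, pixels), "eye" and "orientation" of the camera in the world. Camera axes: x right, y up, looking along -z (the intrinsics and any distortion apply to the point x, -y, -z); pixel columns grow to the right and rows downward; lengths in m; the calibration is good to about 2 mm. A picture is of the moment at which its call begins. There is no depth.
- r.close_job(): hands the job in; it is judged then, once.
The state is a dict: "time_s": time; "joints": joint angles; "qd": joint speeds; "joint_torque": joint torques, N m; "tcp_pos": TCP position; "eef_rot": TCP orientation; "contact_force": force on the tool from outside, world axes, zero at the start; "moment": the same for the moment, N m; "gripper_width": finger opening in m; "gripper_force": force on a finger pad.
Only numpy, scipy, OpenCV 4.12 (cv2) and the standard library are available. Lean on these libraries where they do the work, as an engineer would, in place of code of your own. Each camera call takes 0.05 s, during which the arm holds its last target. There are 200 camera calls.

## Task

The disc milling cutter on the stub arbor is sitting up on the arbor's key instead of down on the shoulder. With a fingertip push it round on the arbor, either way, until its keyway stands over the key, then press it straight down until it is fully home on the shoulder, and take the hand away. Do not lift the cutter, and leave the other things on the bench where they are.

Things in the scene. Friction and masses are not known exactly. Their poses are not given: they have to be found in the camera images.
- fixture: Bench fixture with a dark stub arbor upright in it, one rigid piece fixed to the table: base plate 130 x 110 mm, 12 high, block 92 x 92 mm up to 82 mm, ring to 90, arbor flange 63 mm diameter to 118, collar 56 mm diameter to the shoulder at 140 mm, then a 40 mm spigot that passes through the cutter and ends at 174 mm. Origin on the arbor's axis at table height; x points from the axis to the key.
- shoulder (a point): Point on the arbor's axis at the height of the shoulder (140 mm above the table), on which the cutter's underside must come to lie. Axes as fixture.
- key_top (a point): Top of the arbor's key, 19.5 mm from the axis: a bright key 10 mm wide with a rounded upper end, standing 10 mm above the shoulder and 4 mm out of the spigot. Above it the spigot has a groove 10 mm wide and 5 mm deep up to its end and a white paint line on the spigot's end face, from 9 to 15 mm off the axis, points to the key. Axes as fixture.
- cutter_face (a point): Point on the cutter's axis (also the arbor's) in the upper face of its hub; x points to the middle of its keyway. Steel disc, 125 mm diameter, 0.85 kg: bright hub ring 57 mm diameter, 14 mm thick; dark flat web 1 mm lower, out to 44 mm radius; six teeth out to 62 mm. Slides on the spigot with a snug fit that carries its weight: with keyway over key, 4 to 7 N down anywhere on its face moves it.
- keyway (a point): Middle of the cutter's keyway in the hub's upper face, 22.5 mm from the axis: a notch in the edge of the bore, right through the hub, 12 mm wide, its floor 24.5 mm from the axis. A white paint line on the dark web, 30 to 43 mm off the axis, lies in line with it. Axes as cutter_face.
- gullet (a point): Middle of one open gap between teeth, in line with the keyway, 53 mm from the axis, half-way through the cutter's thickness. Six such gaps at 0, 60, 120 ... degrees, about 36 mm wide, 18 mm deep, nothing below: a fingertip fits in from above and pushes a tooth. Teeth (19 mm wide, 12 thick, gold insert 2 mm proud on one side) at 30, 90 ... degrees. Turns either way, 0.06 N m drag, stays where left.
- cutter (a joint): Height of the cutter's underside above the arbor's shoulder, in m: 0 when fully home, about 0.010 at the start, when it sits on top of the key.
- spacer_center (a point): Loose steel spacer ring, 57 mm outside, 41 mm inside, 10 mm high, lying near the fixture. Its centre. Leave alone.
- screw_center (a point): Loose dark arbor screw standing on its head near the fixture: head 50 mm diameter and 10 mm high, shank 20 mm diameter, 44 mm high in all. Half-way up its axis. Leave alone.
- wrench_grip (a point): Loose steel wrench, 190 mm long, lying flat on the robot's side of the fixture. A point on its handle. Leave alone.
- box_green: Loose green insert box, 68 x 36 x 20 mm. Centre of its underside. Leave alone.
- box_orange: Loose orange insert box, 68 x 36 x 20 mm. Centre of its underside. Leave alone.
- box_blue: Loose blue insert box, 68 x 36 x 20 mm. Centre of its underside. Leave alone.
- driver_grip (a point): Loose screwdriver with a red handle, 200 mm long, lying. A point on its handle. Leave alone.
- oil: Loose yellow oil bottle with a red cap, 54 mm diameter, 150 mm high, upright. Centre of its underside. Leave alone.

How it is judged:
By the outcome, as a careful person would: the job done as asked, in the order asked, and still so for the second after the job is handed in, with the robot touching nothing.
It also fails if it takes over 64 s, if anything falls off the work surface, if the arm or the gripper's body presses on something with over 40 N, if the wrist force passes 120 N, or if a joint passes its speed limit or range.

## Working session

There is one attempt and no reset: what is moved stays moved. The work goes in short steps, Python scripts to look and compute and a tool call to move; the robot and the scene stay as the last step left them, time stands still between calls to the robot, and variables do not carry over. Pictures are saved under pics/ and viewed, at most 10 in all, crops included, and the job is handed in when it is done.

Besides the shell and the picture viewer there is one more tool, called after "Call:" as name(argument=value, ...) on one line, values as JSON. drive_tool: Moves the arm, as the interface text tells. Its arguments: {"type":"object","properties":{"rows":{"type":"array"},"newtons":{"type":"number"}},"required":["rows"]}

```bash
mkdir -p pics
python3 - <<'E'
from plant import sensors,cams,r
import cv2
for n in("scene","top"):
    c=cams.capture(n);cv2.imwrite(f"pics/{n}0.png",c["pixels"][:,:,::-1]);print(n,c["intrinsics"],c["eye"],c["orientation"],[k for k in c])
print(sensors.get_state(),r.tip_reach)
E
```

```text
scene [[512.22473575   0.         329.85962964]
 [  0.         512.22473575 238.33670646]
 [  0.           0.           1.        ]] [ 1.17742759 -0.49669012  0.73247123] [52.22673909  0.39258137 53.23139153] ['pixels', 'intrinsics', 'eye', 'orientation']
top [[560.19170065   0.         313.6740653 ]
 [  0.         560.19170065 236.44045692]
 [  0.           0.           1.        ]] [0.44076431 0.01684781 1.46007003] [  2.52732821  -1.31194421 -91.55814234] ['pixels', 'intrinsics', 'eye', 'orientation']
{'time_s': 0.1, 'joints': array([-5.05862768e+01,  2.05879863e+01,  6.38881068e-01, -1.67539695e-02,
       -7.01352798e+01, -1.65079302e+01]), 'qd': array([-0.04993541, -0.04376908,  0.09315104,  0.11903645, -0.0280803 ,
        0.02618303]), 'joint_torque': array([-1.72937991e-03, -5.84159482e+01,  2.93752044e+01,  7.01564670e+00,
        1.02059939e-02, -4.63339745e-05]), 'tcp_pos': array([ 0.26254846, -0.62140756,  0.24471097]), 'eef_rot': array([ 1.79914618e+02, -8.87853339e-03, -1.57099905e+02]), 'contact_force': array([0.40197025, 0.38028846, 0.11067191]), 'moment': array([ 0.00865993, -0.00961306, -0.01007312]), 'gripper_force': 0.0, 'gripper_width': 0.08799753193414266} 0.019
```

View pics/scene0.png

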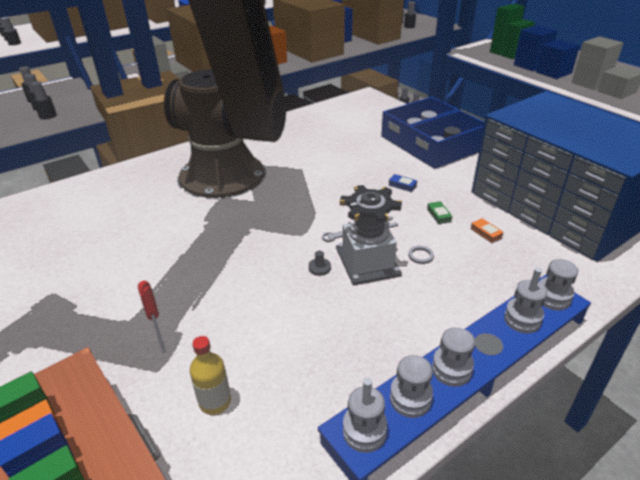

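View pics/top0.png

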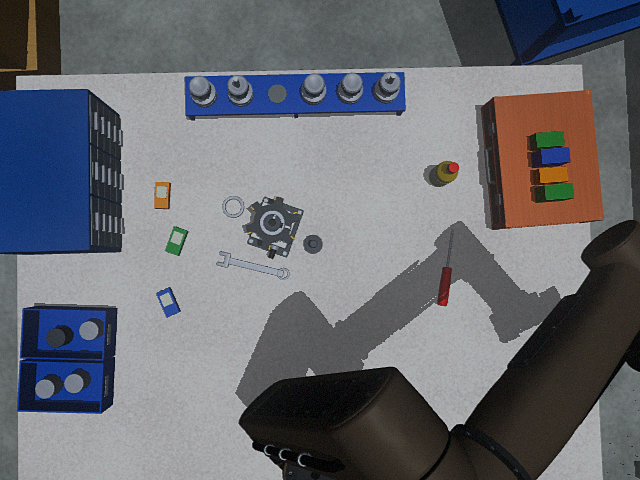

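The scene view shows the cutter on its fixture at about (371,200). In the top view it is at about (272,222), with the spacer, screw and wrench close around it. Next I'll crop in on it.

```bash
cat > h.py <<'E'
import numpy as np,cv2
from scipy.spatial.transform import Rotation as R
from plant import sensors,cams,r
def ray(c,u,v):
    K=c["intrinsics"];d=np.array([(u-K[0,2])/K[0,0],-(v-K[1,2])/K[1,1],-1.])
    return R.from_euler("xyz",c["orientation"],degrees=True).apply(d)
def onz(c,u,v,z):
    d=ray(c,u,v);e=np.array(c["eye"]);return e+d*(z-e[2])/d[2]
def proj(c,p):
    q=R.from_euler("xyz",c["orientation"],degrees=True).inv().apply(np.array(p)-c["eye"]);K=c["intrinsics"]
    return K[0,0]*q[0]/-q[2]+K[0,2],K[1,1]*-q[1]/-q[2]+K[1,2]
def crop(c,u0,v0,w,h,s):
    return cv2.resize(c["pixels"][v0:v0+h,u0:u0+w,::-1],None,fx=s,fy=s,interpolation=cv2.INTER_CUBIC)
E
python3 - <<'E'
from h import *
t=cams.capture("top");s=cams.capture("scene")
a=crop(t,237,187,70,70,8);b=crop(s,336,175,70,70,8)
cv2.imwrite("pics/c1.png",cv2.resize(np.hstack([a,b]),(800,400)) if 0 else a);cv2.imwrite("pics/c2.png",b)
print(onz(t,272,222,.163))
E
```

```text
[0.53320823 0.08123485 0.163     ]
```

View pics/c1.png

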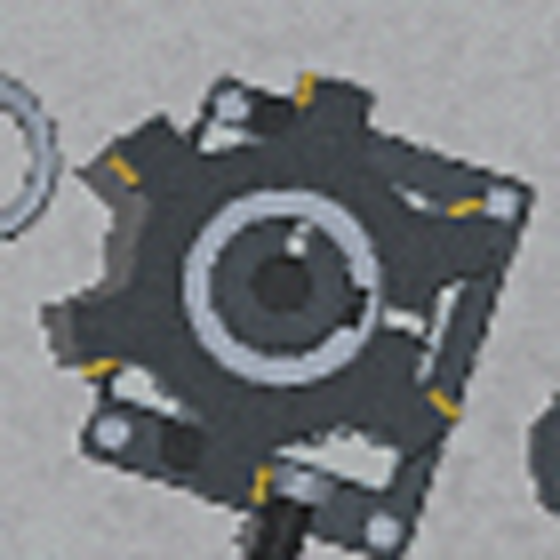

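View pics/c2.png

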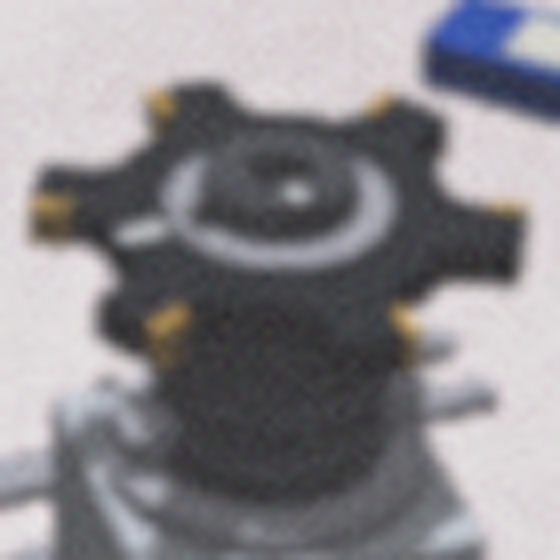

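The top crop shows the hub ring centred near (283,287) of the crop. The key's paint mark is at (297,238), and the keyway notch and its paint line are at (360,308) and (400,318). I'll measure the angles and the axis from these.

```bash
cat >> h.py <<'E'
def measure(dz=.010):
    t=cams.capture("top");p=t["pixels"].astype(int)
    g=p.min(2)
    m=np.zeros(g.shape,np.uint8);m[187:257,237:307]=g[187:257,237:307]>125
    n,l,st,ce=cv2.connectedComponentsWithStats(m,connectivity=8)
    out=[]
    for i in range(1,n):
        if st[i,4]<2:continue
        w=(l==i)*g; ys,xs=np.nonzero(l==i);ww=g[ys,xs]-90
        out.append((st[i].tolist(),(xs*ww).sum()/ww.sum(),(ys*ww).sum()/ww.sum()))
    return t,m,out
E
python3 - <<'E'
from h import *
t,m,o=measure()
for s,u,v in o: print(s,round(u,2),round(v,2))
# ring outer ellipse: edge points by radial profile
g=cv2.cvtColor(t["pixels"],cv2.COLOR_RGB2GRAY).astype(np.float32)
c=np.array([237+283/8-.5,187+287/8-.5])
for _ in range(3):
    pts=[]
    for a in np.arange(0,360,4):
        rr=np.arange(9.,15,.1);d=np.array([np.cos(np.radians(a)),np.sin(np.radians(a))])
        q=cv2.remap(g,(c[0]+rr*d[0])[None].astype(np.float32),(c[1]+rr*d[1])[None].astype(np.float32),cv2.INTER_LINEAR)[0]
        k=np.argmin(np.gradient(q)); pts.append(c+rr[k]*d)
    e=cv2.fitEllipse(np.array(pts,np.float32)); c=np.array(e[0])
print(e); A=onz(t,*c,.164);print("axis",A,"r_m",np.mean(e[1])/2*(1.46-.164)/560.19)
E
```

```text
[237, 187, 70, 70, 2291] 270.11 216.62
[262, 198, 6, 8, 26] 264.58 202.14
[260, 211, 24, 24, 188] 271.44 222.29
[288, 211, 2, 2, 4] 288.52 211.57
[298, 211, 4, 3, 10] 299.14 211.92
[273, 217, 2, 2, 4] 273.55 217.4
[285, 222, 10, 12, 28] 289.52 226.8
[251, 233, 8, 6, 25] 254.31 235.37
[249, 239, 4, 4, 11] 250.58 240.69
[272, 241, 15, 7, 53] 280.19 243.91
[273, 246, 3, 3, 8] 274.12 247.09
[283, 251, 4, 4, 12] 284.23 252.82
[275, 254, 8, 3, 15] 277.48 255.41
((271.81573486328125, 222.48983764648438), (24.295108795166016, 24.513429641723633), 155.45709228515625)
axis [0.53201178 0.08163822 0.164     ] r_m 0.028229647893665086
```

Run:
```python
from h import *
t=cams.capture("top");s=cams.capture("scene")
A=np.array([.5320,.0816])
def ang(c,u,v,z):
    d=onz(c,u,v,z)[:2]-A; return np.round([np.degrees(np.arctan2(d[1],d[0])),np.hypot(*d)*1e3],1)
print("keymark",ang(t,273.55,217.4,.174))
g=t["pixels"].min(2).astype(float)
print(g[222:232,282:294].astype(int)); print(g[213:222,269:279].astype(int))
print("paint",ang(t,286.8,226.5,.163),"kw notch",ang(t,237+360/8-.5,187+308/8-.5,.164))
# scene
print("sc key",ang(s,336+293/8-.5,175+190/8-.5,.174),"sc paint",ang(s,336+140/8-.5,175+231/8-.5,.163))
print("axis in scene: ",[ (np.array(proj(s,[*A,z]))-[335.5,174.5])*8 for z in(.164,.174)])
# gold
for n,c,(x0,y0) in(("top",t,(237,187)),("scene",s,(336,175))):
    h=cv2.cvtColor(c["pixels"],cv2.COLOR_RGB2HSV)[y0:y0+70,x0:x0+70]
    m=((h[...,0]>12)&(h[...,0]<32)&(h[...,1]>110)&(h[...,2]>90)).astype(np.uint8)
    k,l,st,ce=cv2.connectedComponentsWithStats(m,connectivity=8)
    for i in range(1,k):
        print(n,st[i,4],ang(c,*(ce[i]+[x0,y0]),.162))
# objects by height check: top-view centres of screw
print("screw",onz(t,313,243,.044),"oil",onz(t,450,170,.15))
```

```text
keymark [-23.4  11.9]
[[161 166 100  68  64  56  66  63  64  61  48  90]
 [ 24 121  91  64  63  68  67  66  58  51 183 196]
 [ 54 162 105  63  56  57  58  59  59  98 185 160]
 [ 58 158  90 118  94  66  54  60  56  99 181 111]
 [119 165  93 173 187 189 154  95  61 123 173  72]
 [158 139  85 143 188 185 185 193  87 128 141  61]
 [168  94  51  49  48  49 132 151  69 181 102  57]
 [137  70  63  62  59  67  54  48 135 158  68  53]
 [ 67  61  61  68  62  65  61  43  64 131  68  69]
 [ 61  61  59  66  66  65  60  95 146  90  57  72]]
[[158 161 159 164 158 153 153 162 157 161]
 [102  69  52  41  38  81 116 152 154 153]
 [ 60  66  65  50  51 160 148  73 125 155]
 [ 73  72  66  64 106 118  85  68  57 118]
 [ 69  68  61  82 188 200  92  57  66  57]
 [ 68  70  68  61 150 158  84  67  71  61]
 [ 63  54  42  32  34  39  63  69  64  65]
 [ 48  50  58  51  55  45  64  72  67  76]
 [ 48  53  55  58  55  54  48  68  71  67]]
paint [-106.4   35.8] kw notch [-106.    23.1]
sc key [-25.   14.1] sc paint [-103.2   37.9]
axis in scene:  [array([276.26076245, 193.20440907]), array([277.90890718, 159.67609637])]
top 6 [-7.8 57.9]
top 6 [51.3 57.9]
top 6 [-67.4  57.4]
top 6 [112.1  57.7]
top 8 [-127.5   58. ]
top 7 [172.3  57. ]
scene 2 [173.3  52.5]
scene 10 [-65.4  61.4]
screw [ 0.48582118 -0.01511409  0.044     ] oil [ 0.64668243 -0.34166831  0.15      ]
```

Run:
```python
from h import *
t=cams.capture("top")
P=[onz(t,237+a/8-.5,187+b/8-.5,.02)[:2] for a,b in((232,103),(500,203),(112,432),(382,530))]
f=lambda d:round(float(np.degrees(np.arctan2(d[1],d[0]))),1)
print("x-ish",f(P[0]-P[2]),f(P[1]-P[3]),"y-ish",f(P[0]-P[1])-90,f(P[2]-P[3])-90, np.mean(P,0))
g=t["pixels"].min(2).astype(float)
def cen(u0,u1,v0,v1,b):
    w=np.clip(g[v0:v1,u0:u1]-b,0,None);y,x=np.mgrid[v0:v1,u0:u1];return (w*x).sum()/w.sum(),(w*y).sum()/w.sum()
A=np.array([.5320,.0816])
for nm,q,z in(("key",cen(272,277,215,219,75),.174),("pt",cen(285,290,225,229,75),.163)):
    d=onz(t,*q,z)[:2]-A;print(nm,q,f(d),np.hypot(*d))
st=sensors.get_state();yaw=np.radians(st["eef_rot"][2]);p=st["tcp_pos"]
T=A+.055*np.array([np.cos(np.radians(-137)),np.sin(np.radians(-137))])
d=T-p[:2];print("target",T,"tool shift",d@[np.cos(yaw),np.sin(yaw)],d@[np.sin(yaw),-np.cos(yaw)],"yaw",np.degrees(yaw))
```

```text
x-ish -21.3 -21.3 y-ish -22.0 -21.5 [0.53268385 0.08131951]
key (np.float64(273.83235294117645), np.float64(216.63088235294117)) -23.1 0.013786120279069187
pt (np.float64(287.0226678291194), np.float64(226.62598081952922)) -106.6 0.03638656660264989
target [0.49177555 0.04409009] tool shift -0.470153944012108 0.5241455397307644 yaw -157.09483563184264
```

Call:
drive_tool(rows=[{"x": -0.045, "y": 0.05, "z": 0, "spin": -0.03, "fingers": -0.23}, {"x": -0.09, "y": 0.1, "spin": -0.07, "fingers": -0.23}, {"x": -0.13, "y": 0.145, "spin": -0.1, "fingers": -0.23}, {"x": -0.17, "y": 0.19, "spin": -0.14, "fingers": -0.23}, {"x": -0.21, "y": 0.235, "spin": -0.18, "fingers": -0.23}, {"x": -0.25, "y": 0.28, "spin": -0.22, "fingers": -0.23}, {"x": -0.29, "y": 0.325, "spin": -0.26, "fingers": -0.23}, {"x": -0.33, "y": 0.37, "spin": -0.3, "fingers": -0.23}, {"x": -0.37, "y": 0.413, "spin": -0.33, "fingers": -0.23}, {"x": -0.4, "y": 0.447, "spin": -0.349, "fingers": -0.23}])

```text
invalid input
```

Call:
drive_tool(rows=[{"x": -0.045, "y": 0.05, "z": 0, "spin": -0.03, "fingers": -0.23}, {"x": -0.09, "y": 0.1, "z": 0, "spin": -0.07, "fingers": -0.23}, {"x": -0.13, "y": 0.145, "z": 0, "spin": -0.1, "fingers": -0.23}, {"x": -0.17, "y": 0.19, "z": 0, "spin": -0.14, "fingers": -0.23}, {"x": -0.21, "y": 0.235, "z": 0, "spin": -0.18, "fingers": -0.23}, {"x": -0.25, "y": 0.28, "z": 0, "spin": -0.22, "fingers": -0.23}, {"x": -0.29, "y": 0.325, "z": 0, "spin": -0.26, "fingers": -0.23}, {"x": -0.33, "y": 0.37, "z": 0, "spin": -0.3, "fingers": -0.23}, {"x": -0.37, "y": 0.413, "z": 0, "spin": -0.33, "fingers": -0.23}, {"x": -0.4, "y": 0.447, "z": 0, "spin": -0.349, "fingers": -0.23}], newtons=10)

```text
time_s: 1.65
tcp_pos: [0.4577, -0.052, 0.246]
eef_rot: [-180.0, 0.1, -137.0]
contact_force: [0.8, 0.2, -0.1]
gripper_width: 0.0336
gripper_force: 0.0
```

Call:
drive_tool(rows=[{"x": -0.045, "y": 0.024, "z": 0, "spin": 0, "fingers": -0.23}, {"x": -0.09, "y": 0.047, "z": 0.01, "spin": 0, "fingers": -0.23}, {"x": -0.09, "y": 0.047, "z": 0.05, "spin": 0, "fingers": -0.23}, {"x": -0.09, "y": 0.047, "z": 0.05, "spin": 0, "fingers": -0.23}])

```text
time_s: 2.15
tcp_pos: [0.4893, 0.0412, 0.1933]
eef_rot: [179.9, -0.3, -137.1]
contact_force: [0.8, -0.1, 1.0]
gripper_width: 0.0337
gripper_force: 0.0
```

Run:
```python
from h import *
s=cams.capture("scene");t=cams.capture("top")
cv2.imwrite("pics/c3.png",np.hstack([crop(s,331,150,80,100,5),crop(t,232,180,80,100,5)]))
print(sensors.get_state()["tcp_pos"])
```

```text
[0.49134317 0.04106395 0.19644045]
```

View pics/c3.png

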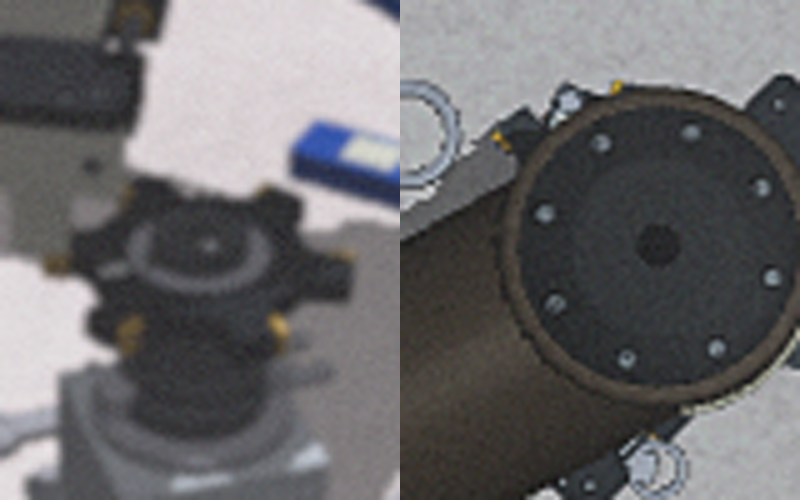

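The scene half shows the fingers above the teeth behind the hub, clear of the disc. The top view is blocked by the wrist. I'll lower the fingers around the tooth.

Call:
drive_tool(rows=[{"x": -0.002, "y": 0.002, "z": 0.007, "spin": 0, "fingers": -0.23}, {"x": -0.002, "y": 0.002, "z": 0.014, "spin": 0, "fingers": -0.23}, {"x": -0.002, "y": 0.002, "z": 0.021, "spin": 0, "fingers": -0.23}, {"x": -0.002, "y": 0.002, "z": 0.027, "spin": 0, "fingers": -0.23}, {"x": -0.002, "y": 0.002, "z": 0.027, "spin": 0, "fingers": -0.23}])

```text
time_s: 2.88
tcp_pos: [0.4909, 0.044, 0.168]
eef_rot: [180.0, -0.1, -137.1]
contact_force: [0.1, 0.5, 0.0]
gripper_width: 0.0337
gripper_force: 0.0
```

Call:
drive_tool(rows=[{"x": -0.0005, "y": -0.0078, "z": 0, "spin": -0.14, "fingers": -0.23}, {"x": -0.0022, "y": -0.0154, "z": 0, "spin": -0.28, "fingers": -0.23}, {"x": -0.0048, "y": -0.0227, "z": 0, "spin": -0.42, "fingers": -0.23}, {"x": -0.0085, "y": -0.0296, "z": 0, "spin": -0.56, "fingers": -0.23}, {"x": -0.0131, "y": -0.0359, "z": 0, "spin": -0.7, "fingers": -0.23}, {"x": -0.0185, "y": -0.0415, "z": 0, "spin": -0.84, "fingers": -0.23}, {"x": -0.0247, "y": -0.0463, "z": 0, "spin": -0.98, "fingers": -0.23}, {"x": -0.0314, "y": -0.0501, "z": 0, "spin": -1.12, "fingers": -0.23}, {"x": -0.0387, "y": -0.053, "z": 0, "spin": -1.26, "fingers": -0.23}, {"x": -0.0452, "y": -0.0547, "z": 0, "spin": -1.38, "fingers": -0.23}])

```text
time_s: 4.12
tcp_pos: [0.5614, 0.0344, 0.1684]
eef_rot: [179.9, -0.0, -57.8]
contact_force: [-1.0, -2.8, 0.0]
gripper_width: 0.034
gripper_force: 0.9
```

Call:
drive_tool(rows=[{"x": 0, "y": 0, "z": 0, "spin": 0, "fingers": -0.23}, {"x": 0, "y": 0, "z": 0, "spin": 0, "fingers": -0.23}])

```text
time_s: 4.38
tcp_pos: [0.5615, 0.035, 0.1686]
eef_rot: [-180.0, 0.0, -58.2]
contact_force: [0.6, 0.1, -0.0]
gripper_width: 0.0338
gripper_force: 0.0
```

Run:
```python
from h import *
s=cams.capture("scene");t=cams.capture("top")
cv2.imwrite("pics/c4.png",np.hstack([crop(s,331,165,80,80,5),crop(t,232,180,80,80,5)]))
q=sensors.get_state();d=q["tcp_pos"][:2]-[.532,.0816];print(q["tcp_pos"],q["eef_rot"],np.hypot(*d),np.degrees(np.arctan2(d[1],d[0])))
```

```text
[0.56143737 0.0349252  0.16868652] [-1.79984523e+02  2.14016161e-03 -5.81248849e+01] 0.05518239089249669 -57.76074391510265
```

View pics/c4.png

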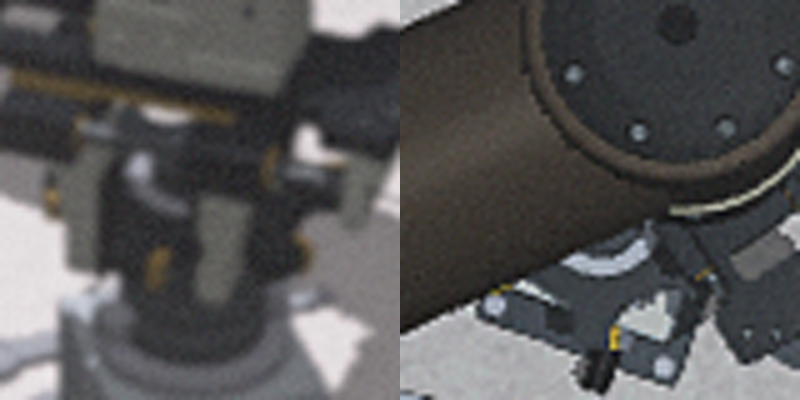

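The scene half shows both fingers straddling the tooth. In the top half a gold insert is visible at crop (613,338), so I can track rotation from the inserts.

```bash
cat >> h.py <<'E'
def gold(z=.162):
    t=cams.capture("top");A=np.array([.532,.0816])
    h=cv2.cvtColor(t["pixels"],cv2.COLOR_RGB2HSV)[187:257,237:307]
    m=((h[...,0]>12)&(h[...,0]<32)&(h[...,1]>110)&(h[...,2]>90)).astype(np.uint8)
    k,l,st,ce=cv2.connectedComponentsWithStats(m,connectivity=8)
    for i in range(1,k):
        d=onz(t,*(ce[i]+[237,187]),z)[:2]-A;a=np.degrees(np.arctan2(d[1],d[0]));print(st[i,4],round(a,1),round(a%60,1),round(np.hypot(*d)*1e3,1))
E
python3 -c "
from h import *
gold()"
```

```text
1 -124.6 55.4 52.9
3 125.3 5.3 57.3
10 -175.3 4.7 57.0
```

Call:
drive_tool(rows=[{"x": -0.0001, "y": -0.0028, "z": 0, "spin": -0.05, "fingers": -0.23}, {"x": -0.0003, "y": -0.0055, "z": 0, "spin": -0.1, "fingers": -0.23}, {"x": -0.0006, "y": -0.0082, "z": 0, "spin": -0.15, "fingers": -0.23}, {"x": -0.001, "y": -0.0104, "z": 0, "spin": -0.19, "fingers": -0.23}, {"x": -0.0012, "y": -0.0115, "z": 0, "spin": -0.21, "fingers": -0.23}, {"x": -0.0012, "y": -0.0115, "z": 0, "spin": -0.21, "fingers": -0.23}, {"x": -0.0012, "y": -0.0115, "z": 0, "spin": -0.21, "fingers": -0.23}])

```text
time_s: 5.4
tcp_pos: [0.5706, 0.0419, 0.1687]
eef_rot: [-180.0, -0.0, -46.0]
contact_force: [-0.9, -0.3, 0.8]
gripper_width: 0.034
gripper_force: 0.5
```

```bash
python3 -c "
from h import *
gold();q=sensors.get_state();print(q['tcp_pos'],q['eef_rot'])"
```

```text
2 -108.6 11.4 54.9
7 135.8 15.8 56.4
8 -164.0 16.0 57.9
[0.57062795 0.04192972 0.16862693] [-1.79999059e+02 -4.61408122e-03 -4.60303068e+01]
```

Call:
drive_tool(rows=[{"x": 0, "y": 0.004, "z": 0, "spin": 0, "fingers": -0.23}, {"x": 0, "y": 0.004, "z": -0.005, "spin": 0, "fingers": -0.23}, {"x": 0, "y": 0.004, "z": -0.04, "spin": 0, "fingers": -0.23}, {"x": 0, "y": 0.004, "z": -0.08, "spin": 0, "fingers": -0.23}, {"x": 0.03, "y": 0.05, "z": -0.08, "spin": 0, "fingers": 0.25}, {"x": 0.06, "y": 0.1, "z": -0.08, "spin": 0, "fingers": 0.25}, {"x": 0.09, "y": 0.15, "z": -0.08, "spin": 0, "fingers": 0.25}, {"x": 0.12, "y": 0.2, "z": -0.08, "spin": 0, "fingers": 0.25}, {"x": 0.15, "y": 0.25, "z": -0.08, "spin": 0, "fingers": 0.25}, {"x": 0.15, "y": 0.25, "z": -0.08, "spin": 0, "fingers": 0.25}])

```text
time_s: 6.7
tcp_pos: [0.4938, -0.2427, 0.2489]
eef_rot: [180.0, -0.0, -46.3]
contact_force: [0.2, -0.2, -0.3]
gripper_width: 0.0546
gripper_force: 0.0
```

Run:
```python
from h import *
gold();t=cams.capture("top")
cv2.imwrite("pics/c5.png",crop(t,237,187,70,70,8))
print(t["pixels"].min(2)[208:238,260:285])
```

```text
8 15.6 15.6 58.6
4 -43.6 16.4 57.4
7 75.4 15.4 58.1
3 -103.5 16.5 57.2
7 135.8 15.8 56.4
5 -164.6 15.4 58.8
[[ 63  64  69  68  67  67  64  66  70  54  51  52  45  46  50  50  38 100
  130  65  45  51  48  38  49]
 [ 73  68  76  70  71  68  72  73  67  50  43  44  46  48  48  44  54 125
  132  58  45  43  45  45  47]
 [ 64  68  69  74  67  71  64  66  68  46  55  55  50  54  53  42  70 122
  108  55  48  53  45  48  52]
 [ 70  67  66  73  64  66  61  90 143  99  95  94  96 102  98 103  87  59
   41  39  46  44  49  47  53]
 [ 75  69  68  67  66 111 177 191 192 108  88  96  98  80  60  71  88 105
   86  57  47  44  48  43  46]
 [ 69  68  71  60 106 178 178 181 148  98  92 102  93  64  80  92  72  76
   92 102  60  44  42  48  45]
 [ 73  72  59 105 176 178 182 179  93  66  52  40  45  39  97 124 115  79
   58  85  99  73  43  38  50]
 [ 66  60 110 177 173 171 184  95  55  47  48  49  44  52 100 123 103  69
   81  89  97  95  65  36  43]
 [ 62  62 175 176 181 151  80  69  75  49  53  49  42  94  82  94  61  42
   83  99  87  99  85  50  41]
 [ 60 132 175 178 181  94  58  71  79  48  53  
[... 1458 characters left out ...]
92 142  90  62  61  59  61  94  96  96
   92  95 101  56  44  46  36]
 [ 72  73  63  58 116 174 177 176 175 184 115  97  96  99 102  94  94  89
   95  81  50  37  38  42  41]
 [ 70  72  65  64  58  73 136 179 181 190 104  88  93  95  98  94  98 100
   71  42  40  36  36  36  49]
 [ 71  69  69  71  63  63  53  82 138 142 103  93 100  95  97  76  74  46
   38  42  40  47  43  40  44]
 [ 72  67  71  68  70  69  65  58  58  61  63  49  45  36  36  37  40  44
   49  41  46  43  45  41  40]
 [ 75  64  69  68  72  67  66  69  73  69  66  72  68  69  73  70  47  40
   47  42  43  38  44  40  42]
 [ 67  67  70  66  70  71  68  67  69  69  68  68  72  66  75  70  51  39
   46  45  49  41  42  43  37]]
```

View pics/c5.png

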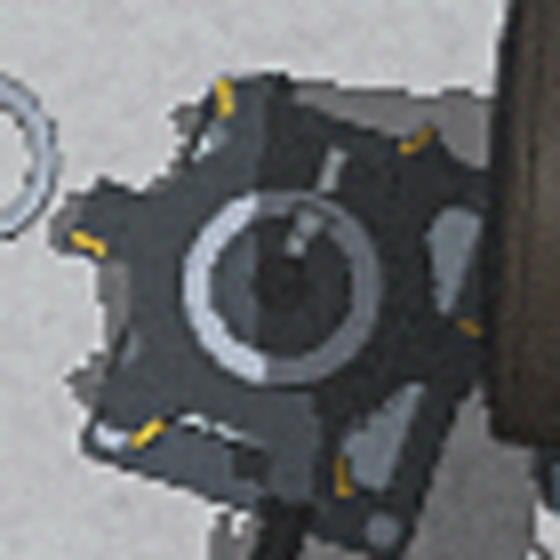

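The crop shows the web paint line (335,168), the key seen through the notch (310,217) and the spigot mark (298,235) nearly in one line. A quick numeric check of what error is left:

Run:
```python
from h import *
t=cams.capture("top");g=t["pixels"].min(2).astype(float);A=np.array([.532,.0816])
def cen(u0,u1,v0,v1,b,z):
    w=np.clip(g[v0:v1,u0:u1]-b,0,None);y,x=np.mgrid[v0:v1,u0:u1]
    d=onz(t,(w*x).sum()/w.sum(),(w*y).sum()/w.sum(),z)[:2]-A;return round(np.degrees(np.arctan2(d[1],d[0])),1),d
print("paint",cen(275,282,204,211,75,.163),"mark",cen(272,276,216,219,70,.174),"key",cen(274,277,214,216,70,.15))
q=sensors.get_state();print(q["tcp_pos"],q["eef_rot"],q["contact_force"])
```

```text
paint (np.float64(-23.9), array([ 0.03368448, -0.01491368])) mark (np.float64(-23.3), array([ 0.01159014, -0.00499452])) key (np.float64(-20.7), array([ 0.01957523, -0.00738246]))
[ 0.49516616 -0.23940566  0.24878459] [-1.79976861e+02 -1.34548912e-02 -4.60253714e+01] [0.07905247 0.63384639 1.30180495]
```

Call:
drive_tool(rows=[{"x": -0.03, "y": -0.037, "z": 0, "spin": 0, "fingers": 0.25}, {"x": -0.06, "y": -0.074, "z": 0, "spin": 0, "fingers": 0.25}, {"x": -0.09, "y": -0.11, "z": 0, "spin": 0, "fingers": 0.25}, {"x": -0.12, "y": -0.147, "z": 0, "spin": 0, "fingers": 0.25}, {"x": -0.15, "y": -0.183, "z": 0, "spin": 0, "fingers": 0.25}, {"x": -0.18, "y": -0.22, "z": 0, "spin": 0, "fingers": 0.25}, {"x": -0.205, "y": -0.249, "z": 0, "spin": 0, "fingers": 0.25}, {"x": -0.205, "y": -0.249, "z": 0.0, "spin": 0, "fingers": 0.25}, {"x": -0.205, "y": -0.249, "z": 0.03, "spin": 0, "fingers": 0.25}, {"x": -0.205, "y": -0.249, "z": 0.03, "spin": 0, "fingers": 0.25}])

```text
time_s: 8.1
tcp_pos: [0.5301, 0.0809, 0.2169]
eef_rot: [179.8, 0.1, -45.9]
contact_force: [-0.3, -0.7, -0.5]
gripper_width: 0.0545
gripper_force: 0.0
```

Call:
drive_tool(rows=[{"x": 0, "y": 0, "z": 0, "spin": 0, "fingers": 0.25}])

```text
time_s: 8.22
tcp_pos: [0.532, 0.081, 0.2195]
eef_rot: [-180.0, -0.0, -46.0]
contact_force: [-0.5, -0.1, 0.1]
gripper_width: 0.0547
gripper_force: 0.0
```

Call:
drive_tool(rows=[{"x": 0, "y": 0, "z": 0.012, "spin": 0, "fingers": 0.25}, {"x": 0, "y": 0, "z": 0.024, "spin": 0, "fingers": 0.25}, {"x": 0, "y": 0, "z": 0.032, "spin": 0, "fingers": 0.25}, {"x": 0, "y": 0, "z": 0.034, "spin": 0, "fingers": 0.25}, {"x": 0, "y": 0, "z": 0.035, "spin": 0, "fingers": 0.25}, {"x": 0, "y": 0, "z": 0.036, "spin": 0, "fingers": 0.25}, {"x": 0, "y": 0, "z": 0.037, "spin": 0, "fingers": 0.25}, {"x": 0, "y": 0, "z": 0.037, "spin": 0, "fingers": 0.25}])

```text
time_s: 9.22
tcp_pos: [0.5319, 0.0809, 0.1825]
eef_rot: [-180.0, -0.0, -46.0]
contact_force: [-2.7, -0.4, 4.4]
gripper_width: 0.0546
gripper_force: 2.4
```

Call:
drive_tool(rows=[{"x": 0, "y": 0, "z": 0.0005, "spin": 0, "fingers": 0.25}, {"x": 0, "y": 0, "z": 0.001, "spin": 0, "fingers": 0.25}, {"x": 0, "y": 0, "z": 0.0015, "spin": 0, "fingers": 0.25}, {"x": 0, "y": 0, "z": 0.002, "spin": 0, "fingers": 0.25}, {"x": 0, "y": 0, "z": 0.002, "spin": 0, "fingers": 0.25}])

```text
time_s: 9.85
tcp_pos: [0.532, 0.0809, 0.1806]
eef_rot: [-179.9, -0.0, -46.0]
contact_force: [-3.0, -0.5, 5.9]
gripper_width: 0.0546
gripper_force: 3.0
```

It is sliding down at about 6 N.

Call:
drive_tool(rows=[{"x": 0, "y": 0, "z": 0.001, "spin": 0, "fingers": 0.25}, {"x": 0, "y": 0, "z": 0.002, "spin": 0, "fingers": 0.25}, {"x": 0, "y": 0, "z": 0.003, "spin": 0, "fingers": 0.25}, {"x": 0, "y": 0, "z": 0.004, "spin": 0, "fingers": 0.25}, {"x": 0, "y": 0, "z": 0.005, "spin": 0, "fingers": 0.25}, {"x": 0, "y": 0, "z": 0.006, "spin": 0, "fingers": 0.25}, {"x": 0, "y": 0, "z": 0.006, "spin": 0, "fingers": 0.25}])

```text
time_s: 10.72
tcp_pos: [0.532, 0.0809, 0.1745]
eef_rot: [-179.9, -0.0, -46.0]
contact_force: [-2.8, -1.2, 5.0]
gripper_width: 0.0549
gripper_force: 2.8
```

Call:
drive_tool(rows=[{"x": 0, "y": 0, "z": 0.0005, "spin": 0, "fingers": 0.25}, {"x": 0, "y": 0, "z": 0.001, "spin": 0, "fingers": 0.25}, {"x": 0, "y": 0, "z": 0.0015, "spin": 0, "fingers": 0.25}, {"x": 0, "y": 0, "z": 0.0018, "spin": 0, "fingers": 0.25}, {"x": 0, "y": 0, "z": 0.0018, "spin": 0, "fingers": 0.25}])

```text
time_s: 11.35
tcp_pos: [0.532, 0.0809, 0.1731]
eef_rot: [-179.9, -0.0, -46.0]
contact_force: [-3.8, -1.1, 9.0]
gripper_width: 0.055
gripper_force: 4.2
```

Call:
drive_tool(rows=[{"x": 0, "y": 0, "z": 0.0005, "spin": 0, "fingers": 0.25}, {"x": 0, "y": 0, "z": 0.001, "spin": 0, "fingers": 0.25}, {"x": 0, "y": 0, "z": 0.001, "spin": 0, "fingers": 0.25}, {"x": 0, "y": 0, "z": 0.001, "spin": 0, "fingers": 0.25}])

```text
time_s: 11.85
tcp_pos: [0.5322, 0.0808, 0.173]
eef_rot: [-179.9, -0.1, -46.0]
contact_force: [-5.9, -0.8, 14.4]
gripper_width: 0.055
gripper_force: 7.2
```

Call:
drive_tool(rows=[{"x": 0, "y": 0, "z": 0.001, "spin": 0, "fingers": 0.25}, {"x": 0, "y": 0, "z": 0.0015, "spin": 0, "fingers": 0.25}, {"x": 0, "y": 0, "z": 0.0015, "spin": 0, "fingers": 0.25}])

```text
time_s: 12.22
tcp_pos: [0.5324, 0.0808, 0.1726]
eef_rot: [-179.9, -0.1, -45.9]
contact_force: [-10.6, -1.3, 23.4]
gripper_width: 0.055
gripper_force: 11.9
```

Call:
drive_tool(rows=[{"x": 0, "y": 0, "z": -0.003, "spin": 0, "fingers": 0.25}, {"x": 0, "y": 0, "z": -0.01, "spin": 0, "fingers": 0.25}, {"x": 0, "y": 0, "z": -0.045, "spin": 0, "fingers": 0.25}, {"x": 0, "y": 0, "z": -0.08, "spin": 0, "fingers": 0.25}, {"x": 0.03, "y": 0.037, "z": -0.08, "spin": 0, "fingers": 0.25}, {"x": 0.06, "y": 0.074, "z": -0.08, "spin": 0, "fingers": 0.25}, {"x": 0.1, "y": 0.12, "z": -0.08, "spin": 0, "fingers": 0.25}, {"x": 0.14, "y": 0.17, "z": -0.08, "spin": 0, "fingers": 0.25}, {"x": 0.17, "y": 0.21, "z": -0.08, "spin": 0, "fingers": 0.25}, {"x": 0.17, "y": 0.21, "z": -0.08, "spin": 0, "fingers": 0.25}])

```text
time_s: 13.48
tcp_pos: [0.498, -0.1902, 0.2492]
eef_rot: [180.0, 0.0, -46.2]
contact_force: [0.8, 0.5, 0.2]
gripper_width: 0.0545
gripper_force: 0.0
```

Run:
```python
from h import *
s=cams.capture("scene");t=cams.capture("top")
cv2.imwrite("pics/c6.png",np.hstack([crop(s,331,165,80,80,5),crop(t,232,180,80,80,5)]))
print(sensors.get_state()["tcp_pos"])
```

```text
[ 0.49868811 -0.18775028  0.24919787]
```

View pics/c6.png

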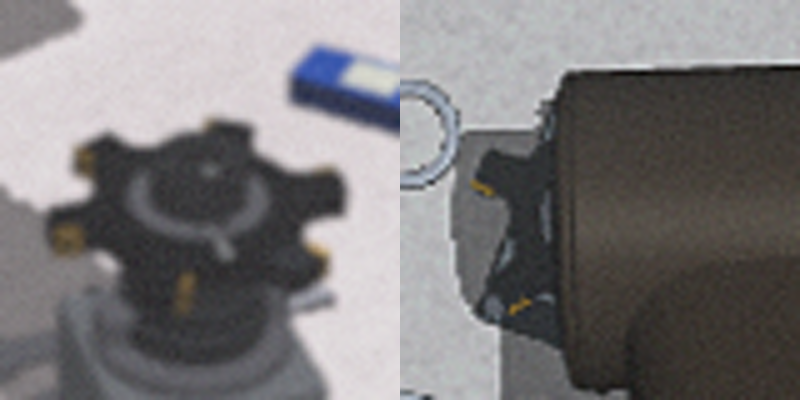

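The scene half shows the cutter lower and level, with the spigot standing well proud at (212,170) and the paint line at (220,245). The press stopped firmly after 10 mm of travel, and the hand is clear.

```bash
python3 -c "
from plant import r
print(r.close_job())"
```

```text
the job is handed in; nothing more can be done
None
```

The cutter was turned about 84° until its keyway stood over the key, then pressed down 10 mm to a firm stop on the shoulder; the hand is clear, nothing else on the bench was touched, and the job is handed in.

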